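# Set the thickness dial and the gib clearance of a bench slab roller

### The arm

A 6-joint arm with a two-finger parallel gripper is mounted at the origin on a cart in front of the work surface, level with it; the furniture and walls round the work are solid. World frame = base frame: x ahead of the robot, y to its left, z up, the work surface at z = 0. Lengths are in m, angles in rad, forces in N, time in s.
With the tool pointing down it reaches from about 0.3 to 0.85 m from the base axis. Payload 5.4 kg.
Tool frame: the origin (TCP) lies on the centre line of the jaws, within the pads' length; the fingertips stand 25 mm ahead of it and the grasp point (between the pads) lies 6 mm ahead of it; y points along the fingers, z is the direction in which the jaws open and shut, and the axes are right-handed (so a half turn about y gives the same grasp; the last joint's range is limited). The gripper opens to 85 mm and grips with 20 to 120 N. Pads are 22 mm wide; open, the fingers measure 114 mm over their backs; the gripper's body (76 mm by 85 mm) begins 54 mm behind the grasp point. The pads swing forward as they close: fully open they stand 13 mm farther back than shut.
Start: joints at [1.035, 0.158, 1.597, -0, 1.386, -0.21], TCP at [0.184, 0.545, 0.256] pointing down, gripper open.
Joint ranges: [-2.91, 2.91], [-0.94, 2.29], [0.18, 2.7], [-1.29, 4.43], [0.17, 2.64], [-3, 3]. Speed limits (rad/s): [2.57, 2.57, 3.14, 3.14, 3.14, 3.14].

### API

Orientations are given as a unit quaternion [w, x, y, z].
In Python, from plant import observe, grab_frame, camera_params, finish_job gives the robot as it stands. The module is installed in compiled form; this text tells all that it offers.
- The arm moves only by the tool apply_moves, never from a script. Its argument "series" is a list of rows, each an object of numbers: "grip": the opening, from 0 (shut) to 1 (fully open); "tx", "ty", "tz": the shift along the tool's x, y, z in mm; "rx", "ry", "rz": the turn, a rotation vector about the tool's x, y, z in rad. A call has 1 to 12 rows; each row shifts and turns the commanded pose from where the row before left it, along the tool's axes as they then stand; what a row does not reach is not made up. A row lasts 1/8 s, in which the tool goes at most 62.5 mm and 10.7 degrees, less where a joint would pass 70% of its speed; a pose out of reach is approached as far as the arm can. A call with a gripper value outside its range is refused whole. The fingers move at their own pace and stop on an object; "squeeze" is the grip in N (left out, the last holds). Time passes only in rows, so rows that do not move let the fingers close. It gives the time, the measured TCP pose, the force and the opening at its end, in the units of the state.
- observe(): the state, without advancing time (a new reading comes with each control period).
- grab_frame(name): name is "scene" or "top" or "wrist"; returns (picture, depth): 480x640x3 uint8, blue, green, red; 480x640 float32, m along the optical axis (not along the pixel's ray), 0 where there is no reading.
- camera_params(name): a dict with "fx", "fy", "cx", "cy" (pixels), "world_from_camera" (4x4, takes a point from camera to world coordinates). Camera axes: x right, y up, looking along -z (the intrinsics and any distortion apply to the point x, -y, -z); pixel columns grow to the right and rows downward; lengths in m; the calibration is good to about 2 mm. A picture is of the moment at which its call begins: read the wrist's pose just before it. camera_params takes no time and is no camera call; for the wrist camera it gives the pose at the moment of the call.
- finish_job(): hands the job in, once; it reports no verdict.
The state is a dict: "clock": time; "joints": joint angles; "qd": joint speeds; "joint_torque": joint torques, N m; "tool_pos": TCP position; "orientation": TCP orientation; "wrist_force": force on the tool from outside, world axes, zero at the start; "ft_torque": the same for the moment, N m; "gripper_width": finger opening in m.
Only numpy, scipy, OpenCV 4.12 (cv2) and the standard library are available. Lean on these libraries where they do the work, as an engineer would, in place of code of your own. Each camera call takes 0.05 s, during which the arm holds its last target.

### The job

Get the slab roller ready for the next batch: turn its thickness dial until the pointer stands at the set-tab on the scale rim. Then turn the gib thumbscrew on the other housing clockwise until it just seats on the gib, finger-tight and not forced, back it off a quarter turn from there, and finish still gripping it at that setting so that I can nip up its locknut. Leave the cup, the cutter ring and the wooden rib where they are.

Things in the scene. Friction and masses are not known exactly. Their poses are not given: they have to be found in the camera images.
- roller: Bench slab roller bolted to the table: a steel roll between two grey housings. Origin: on the table, mid footprint; x = feed direction, y along the roll. Bed 300 x 155 mm, top at z = 34 mm. Housings at y = +105 mm (dial) and -105 mm (thumbscrew), tops at z = 137 mm. A crank sticks out to y = -193 mm, x = -85 to 14 mm, z under 100 mm. Nothing on it is higher than dial and thumbscrew.
- dial (a joint): Thickness dial, turned about a vertical axis; rad, 0 to 4, grows clockwise seen from above. Steady friction 0.06 N m, stays where it is left. It raises the roll 1.5 mm a radian.
- dial_grip (a point): On the dial's axis at the height to grip, 11 mm below the top of its grip bar. The dial is a black disc of 52 mm diameter with an upright grip bar 50 mm long, 10 mm thick, rising 33 mm above the disc; the bar lies along the line from here to dial_tip.
- dial_tip (a point): Tip of the dial's pointer (a thin white line on one end of the grip bar, running out over the scale), 38 mm from the dial's axis and 31 mm lower than dial_grip.
- tab_mark (a point): Inner tip of the set-tab, a small plain steel clip (12 mm wide with an upright ear, stiff on the rim) on the round aluminium scale plate (95 mm diameter) under the dial; 38 mm from the dial's axis, as high as dial_tip. The dial is right when the pointer tip stands at it. From the start the dial must be turned clockwise, 0.8 to 2.0 rad.
- screw_tip (a point): Lower tip of the gib thumbscrew, on its vertical axis. Clockwise seen from above drives the screw down, 4 mm a turn. Where its head points when it seats differs each time; it seats 1.1 to 2.3 rad clockwise from the start. Free-running friction 0.05 N m; past first contact the torque climbs by about 4.5 N m a radian. Turned back, it runs free and stays where it is left.
- gib_top (a point): Top of the taper gib, a steel wedge in the housing, straight under the screw_tip; the screw seats when screw_tip meets it (height difference 0). A quarter turn is 1.0 mm of gap.
- thrown_cup: Bystander: small clay cup, 65 mm across, 62 mm tall, beside the roller; origin at the centre of its underside.
- cutter_ring: Bystander: thin round metal clay cutter, 70 mm across, 32 mm tall, behind the roller; origin at the centre of its underside.
- rib: Bystander: flat wooden potter's rib, 48 x 107 x 8 mm, on the table in front of the roller; origin at the centre of its underside.
- thumbscrew: Head of the thumbscrew: a flat upright spade of plain steel, 50 mm long along its own x, 9 mm thick along its own y, 26 mm tall along z; origin at its centre, on the screw's axis, about 37 mm above the top of the housing. Below it a round boss and a loose hexagonal locknut (21 mm), which turns with it.

How it is judged:
On the way, in this order (a step that is already met when the one before it is completed fails the run):
1. the dial's pointer stands at the set-tab (horizontal distance between dial_tip and tab_mark below 0.004 m), for 0.3 s.
2. the thumbscrew is seated on the gib (z of screw_tip in the frame of gib_top below 5e-05 m), for 0.2 s.
At the end, for the whole second after the job is handed in: The dial's pointer tip is within 4 mm of the set-tab; the thumbscrew, after having seated, stands 69 to 111 degrees back from first contact with the gib (a gap of 0.77 to 1.23 mm) and is still; the fingers grip its head (over 2 N) (horizontal distance between dial_tip and tab_mark below 0.004 m and z of screw_tip in the frame of gib_top between 0.00077 and 0.00123 m and contact force between the fingers and thumbscrew above 2 N and angular speed of thumbscrew below 0.1 rad/s); the arm keeps its last pose, push and grip.
It fails at once if the thumbscrew is forced: driven more than 22 degrees past first contact with the gib (z of screw_tip in the frame of gib_top below -0.00025 m).
It fails at once if the set-tab is pushed along the rim (distance of tab_mark from where it was at the start of the episode above 0.004 m).
It fails at once if the cup is disturbed (distance of thrown_cup from where it was at the start of the episode above 0.015 m).
It fails at once if the cutter ring is disturbed (distance of cutter_ring from where it was at the start of the episode above 0.015 m).
It fails at once if the rib is disturbed (distance of rib from where it was at the start of the episode above 0.015 m).
It also fails if it takes over 72 s, if anything falls off the work surface, if the arm or the gripper's body presses on something with over 40 N, if the wrist force passes 120 N, or if a joint passes its speed limit or range.

## Working session

There is one attempt and no reset: what is moved stays moved. The work goes in short steps, Python scripts to look and compute and a tool call to move; the robot and the scene stay as the last step left them, time stands still between calls to the robot, and variables do not carry over. Pictures are saved under pics/ and viewed, and the job is handed in when it is done.

Besides the shell and the picture viewer there is one more tool, called after "Request:" as name(argument=value, ...), one argument or row to a line, values as JSON. apply_moves: Moves the arm, as the interface text tells. Its arguments: {"type":"object","properties":{"series":{"type":"array"},"squeeze":{"type":"number"}},"required":["series"]}

```bash
mkdir -p pics; cat > h.py <<'E'
import numpy as np,cv2
from plant import observe,grab_frame,camera_params,finish_job
def snap(n,f):
    p=camera_params(n);im,d=grab_frame(n);cv2.imwrite('pics/'+f+'.png',im);np.savez('pics/'+f+'.npz',im=im,d=d,T=np.array(p['world_from_camera']),k=np.array([p['fx'],p['fy'],p['cx'],p['cy']]));return im,d,p
def load(f):
    z=np.load('pics/'+f+'.npz');return z['im'],z['d'],z['T'],z['k']
def w(f,u,v,d=None):
    im,D,T,k=load(f);d=D[v,u] if d is None else d
    return T[:3]@np.array([(u-k[2])/k[0]*d,-(v-k[3])/k[1]*d,-d,1])
def wz(f,u,v,z):
    im,D,T,k=load(f);r=T[:3,:3]@np.array([(u-k[2])/k[0],-(v-k[3])/k[1],-1]);o=T[:3,3];return o+r*(z-o[2])/r[2]
def pts(f):
    im,D,T,k=load(f);v,u=np.mgrid[:480,:640];P=np.stack([(u-k[2])/k[0]*D,-(v-k[3])/k[1]*D,-D],-1)@T[:3,:3].T+T[:3,3];P[D==0]=np.nan;return P
E
python3 - <<'E'
from h import *
print(observe())
for n in ['scene','top']:
    im,d,p=snap(n,n+'0');print(n,p)
E
```

```text
{'clock': 0.0, 'joints': array([ 1.03490204e+00,  1.59088863e-01,  1.59823444e+00, -7.92684290e-07,
        1.38619623e+00, -2.10109750e-01]), 'qd': array([-0.00039308, -0.00057377,  0.00342122, -0.00044102,  0.00148878,
       -0.0010906 ]), 'joint_torque': array([-4.60628144e-04, -3.96012819e+01, -3.31426370e+01, -3.55403745e-04,
        8.63524270e-03,  4.54034335e-06]), 'tool_pos': array([0.18376601, 0.54425878, 0.25529338]), 'orientation': array([-0.69711154,  0.69838055, -0.11492143,  0.11442543]), 'wrist_force': array([0.61604013, 0.42485732, 0.21440148]), 'ft_torque': array([ 0.03056744, -0.06190381, -0.05011622]), 'gripper_width': 0.08542761035383727}
scene {'fx': 451.3590022067648, 'fy': 451.3590022067648, 'cx': 317.6134908355088, 'cy': 235.65936133092626, 'world_from_camera': array([[ 0.78263879,  0.44324111, -0.4370513 ,  0.22543321],
       [-0.62240709,  0.56768078, -0.53883944, -0.38879766],
       [ 0.00926984,  0.69374048,  0.72016541,  0.73754581],
       [ 0.        ,  0.        ,  0.        ,  1.        ]])}
top {'fx': 572.7448536414345, 'fy': 572.7448536414345, 'cx': 321.7687267304476, 'cy': 240.14119290812152, 'world_from_camera': array([[-0.00668381,  0.99009183, -0.1402622 ,  0.43493304],
       [-0.99988987, -0.00847575, -0.01218218,  0.07490342],
       [-0.0132503 ,  0.14016533,  0.99003945,  1.26445587],
       [ 0.        ,  0.        ,  0.        ,  1.        ]])}
```

View pics/scene0.png

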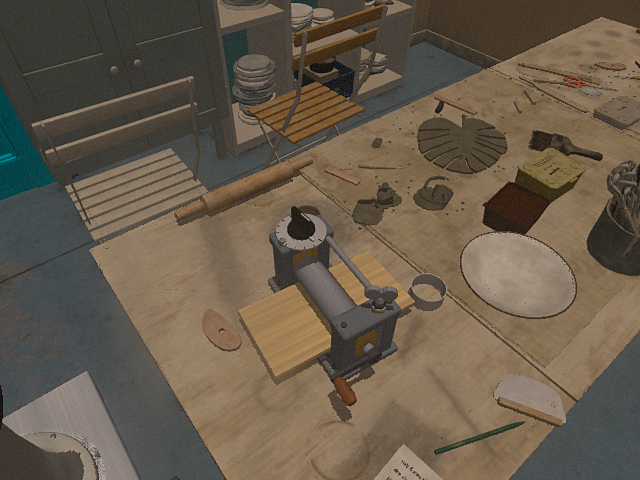

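View pics/top0.png

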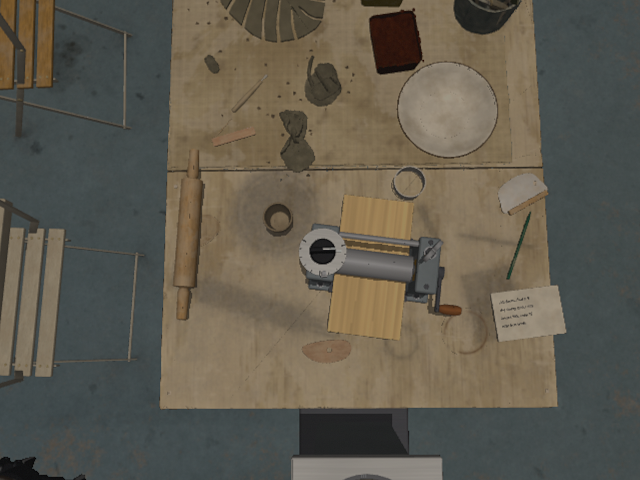

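The scene view shows the dial housing at about (300,232) and the screw housing at about (380,297). In the top view the dial is at (323,252) and the screw at (431,243). The cup is at (278,219), the ring at (408,182) and the rib at (326,350). Next I'll zoom in.

```bash
python3 - <<'E'
from h import *
a=load('top0')[0][215:330,285:475]; b=load('scene0')[0][190:400,240:440]
cv2.imwrite('pics/t0z.png',cv2.resize(a,(760,460),interpolation=cv2.INTER_CUBIC))
cv2.imwrite('pics/s0z.png',cv2.resize(b,(570,600),interpolation=cv2.INTER_CUBIC))
P=pts('top0')
for n in ['top0','scene0']:
    P=pts(n); m=(P[...,2]>.165)&(P[...,2]<.3)&(P[...,0]>.3)&(P[...,0]<.8)&(abs(P[...,1])<.3)
    Q=P[m];print(n,len(Q))
    m1=Q[:,1]>0.0
    for q in (Q[m1],Q[~m1]): 
        if len(q): print(q.mean(0).round(4),q.min(0).round(4),q.max(0).round(4),len(q))
E
```

```text
top0 299
[0.5699 0.0889 0.1836] [0.5654 0.065  0.1657] [0.5751 0.1126 0.19  ] 156
[ 0.5654 -0.1207  0.1849] [ 0.5467 -0.1408  0.1651] [ 0.5862 -0.1022  0.1934] 143
scene0 653
[0.5692 0.0844 0.1782] [0.5651 0.0622 0.165 ] [0.5765 0.1125 0.187 ] 242
[ 0.5655 -0.125   0.1793] [ 0.5469 -0.1433  0.1651] [ 0.5867 -0.1029  0.1898] 411
```

View pics/t0z.png

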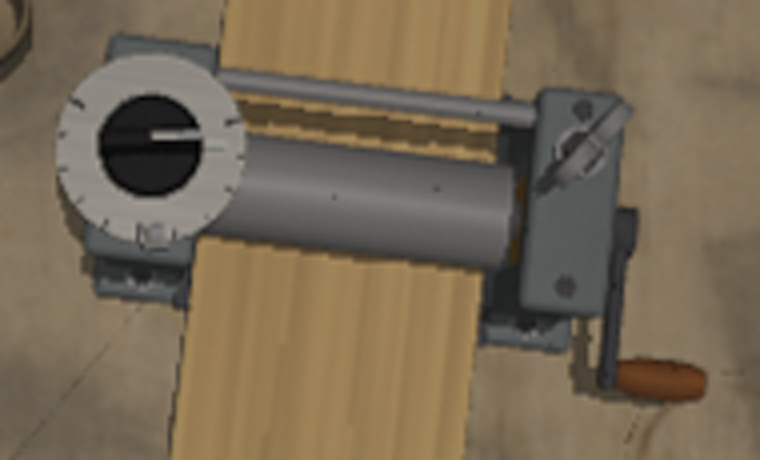

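View pics/s0z.png

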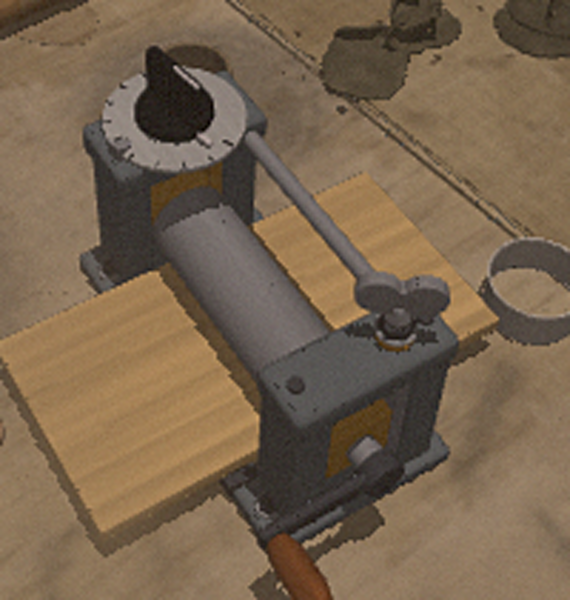

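```bash
cat >> h.py <<'E'
from scipy.spatial.transform import Rotation as R
def Rt(s=None):
    s=s or observe();q=s['orientation'];return R.from_quat([q[1],q[2],q[3],q[0]]).as_matrix()
def st():
    s=observe();M=Rt(s);print('t',round(s['clock'],2),'pos',(s['tool_pos']*1000).round(1),'jawdeg',np.degrees(np.arctan2(M[1,2],M[0,2])).round(2),'ydir',M[:,1].round(4),'q6',s['joints'][5].round(3),'F',s['wrist_force'].round(1),'T',s['ft_torque'].round(3),'w',(s['gripper_width']*1000).round(1));return s,M
def togo(p):
    s=observe();M=Rt(s);print('tool shift mm',(M.T@(np.array(p)-s['tool_pos'])*1000).round(1))
def blob(f,zmin,yside,zmax=.3):
    P=pts(f);m=(P[...,2]>zmin)&(P[...,2]<zmax)&(P[...,0]>.45)&(P[...,0]<.7)&(abs(P[...,1])<.25)&((P[...,1]>0)==(yside>0));return P[m]
def pca(q):
    c=q[:,:2].mean(0);r=cv2.minAreaRect((q[:,:2]*1000).astype(np.float32));e=np.linalg.svd(q[:,:2]-c,full_matrices=False)[2][0]
    print('mean',q.mean(0).round(4),'rect',r,'axdeg',np.degrees(np.arctan2(e[1],e[0])).round(1),'zmax',np.percentile(q[:,2],[50,95,99]).round(4),len(q))
E
python3 - <<'E'
from h import *
st();print(Rt())
for f in('top0','scene0'):
    for s in(1,-1):pca(blob(f,.165,s))
    P=pts(f)
im,D,T,k=load('top0')
for (x,y) in [(152,235),(152,222),(225,148),(200,133),(152,137),(70,150),(580,150)]:
    u,v=285+x/4,215+y/4; print((x,y),w('top0',int(round(u)),int(round(v))).round(4), wz('top0',u,v,.148).round(4))
E
```

```text
Traceback (most recent call last):
  File "h.py", line 18, in st
    s=observe();M=Rt(s);print('t',round(s['clock'],2),'pos',(s['tool_pos']*1000).round(1),'jawdeg',np.degrees(np.arctan2(M[1,2],M[0,2])).round(2),'ydir',M[:,1].round(4),'q6',s['joints'][5].round(3),'F',s['wrist_force'].round(1),'T',s['ft_torque'].round(3),'w',(s['gripper_width']*1000).round(1));return s,M
                                                                                                                                                                                                                                                                    ^^^^^^^^^^^^^^^^^^^^^^^^^^^^^^^
AttributeError: 'float' object has no attribute 'round'
```

```bash
sed -i "s/(s\['gripper_width'\]\*1000).round(1)/round(s['gripper_width']*1000,1)/" h.py
python3 - <<'E'
from h import *
st();print(Rt())
for f in('top0','scene0'):
    for s in(1,-1):pca(blob(f,.165,s))
    P=pts(f)
im,D,T,k=load('top0')
for (x,y) in [(152,235),(152,222),(225,148),(200,133),(152,137),(70,150),(580,150)]:
    u,v=285+x/4,215+y/4; print((x,y),w('top0',int(round(u)),int(round(v))).round(4), wz('top0',u,v,.148).round(4))
E
```

```text
t 0.1 pos [183.8 544.3 255.4] jawdeg 71.33 ydir [-9.0e-04 -1.5e-03 -1.0e+00] q6 -0.21 F [-0.6  0.8 -0.6] T [ 0.011  0.025 -0.006] w 85.4
[[ 9.47396672e-01 -8.63225270e-04  3.20060621e-01]
 [-3.20061597e-01 -1.47132262e-03  9.47395593e-01]
 [-3.46903386e-04 -9.99998545e-01 -1.67021141e-03]]
mean [0.5699 0.0889 0.1836] rect ((570.2943725585938, 88.8092041015625), (9.699968338012695, 47.6428337097168), 0.02703654021024704) axdeg -89.7 zmax [0.1846 0.1885 0.1896] 156
mean [ 0.5654 -0.1207  0.1849] rect ((566.635009765625, -121.7860107421875), (12.046438217163086, 49.98991394042969), 42.63848114013672) axdeg 136.4 zmax [0.1863 0.1907 0.1916] 143
mean [0.5692 0.0844 0.1782] rect ((570.8402709960938, 87.35786437988281), (11.256424903869629, 50.24293518066406), 0.5149877071380615) axdeg -88.1 zmax [0.1801 0.1856 0.1864] 242
mean [ 0.5655 -0.125   0.1793] rect ((566.7763671875, -123.92987823486328), (12.262655258178711, 51.39188766479492), 44.53166580200195) axdeg -43.9 zmax [0.1808 0.1881 0.1892] 411
(152, 235) [0.5263 0.0867 0.1481] [0.5268 0.0867 0.148 ]
(152, 222) [0.5348 0.0867 0.1408] [0.5332 0.0866 0.148 ]
(225, 148) [0.5705 0.0508 0.138 ] [0.5693 0.0506 0.148 ]
(200, 133) [0.5784 0.0627 0.1395] [0.5768 0.0628 0.148 ]
(152, 137) [0.571  0.086  0.1838] [0.575  0.0863 0.148 ]
(70, 150) [0.5707 0.1279 0.1414] [0.5689 0.1266 0.148 ]
(580, 150) [ 0.5633 -0.1164  0.1863] [ 0.5669 -0.1231  0.148 ]
```

```bash
python3 - <<'E'
from h import *
togo([.57,.088,.275]); T=np.array(camera_params('wrist')['world_from_camera']); s=observe();M=Rt(s)
print('cam in tool',M.T@(T[:3,3]-s['tool_pos']),(M.T@T[:3,:3]).round(2))
E
```

```text
tool shift mm [ 511.9  -19.3 -308.7]
cam in tool [-0.07958335 -0.11677889 -0.00056599] [[ 0.   -0.95 -0.31]
 [ 0.    0.31 -0.95]
 [ 1.    0.    0.  ]]
```

Request:
apply_moves(
  series=[
    {"grip":0.4,"tx":42.7,"ty":-1.6,"tz":-25.7},
    {"grip":0.4,"tx":42.7,"ty":-1.6,"tz":-25.7},
    {"grip":0.4,"tx":42.7,"ty":-1.6,"tz":-25.7},
    {"grip":0.4,"tx":42.7,"ty":-1.6,"tz":-25.7},
    {"grip":0.4,"tx":42.7,"ty":-1.6,"tz":-25.7},
    {"grip":0.4,"tx":42.7,"ty":-1.6,"tz":-25.7},
    {"grip":0.4,"tx":42.7,"ty":-1.6,"tz":-25.7},
    {"grip":0.4,"tx":42.7,"ty":-1.6,"tz":-25.7},
    {"grip":0.4,"tx":42.7,"ty":-1.6,"tz":-25.7},
    {"grip":0.4,"tx":42.7,"ty":-1.6,"tz":-25.7},
    {"grip":0.4,"tx":42.7,"ty":-1.6,"tz":-25.7},
    {"grip":0.4,"tx":42.7,"ty":-1.6,"tz":-25.7},
  ],
)

```text
schema error: expected keys grip, tx, ty, tz, rx, ry, rz
```

Request:
apply_moves(
  series=[
    {"ry":0.178,"grip":0.4},
    {"ry":0.178,"grip":0.4},
    {"ry":0.178,"grip":0.4},
    {"ry":0.178,"grip":0.4},
    {"ry":0.178,"grip":0.4},
    {"ry":0.178,"grip":0.4},
    {"ry":0.178,"grip":0.4},
    {"grip":0.4},
  ],
)

```text
schema error: expected keys grip, tx, ty, tz, rx, ry, rz
```

```bash
python3 - <<'E'
from h import *
st();togo([.57,.088,.275]);snap('wrist','w1')
E
```

```text
t 0.1 pos [183.8 544.3 255.4] jawdeg 71.33 ydir [-9.0e-04 -1.5e-03 -1.0e+00] q6 -0.21 F [-0.6  0.8 -0.6] T [ 0.011  0.025 -0.006] w 85.4
tool shift mm [ 511.9  -19.3 -308.7]
```

View pics/w1.png

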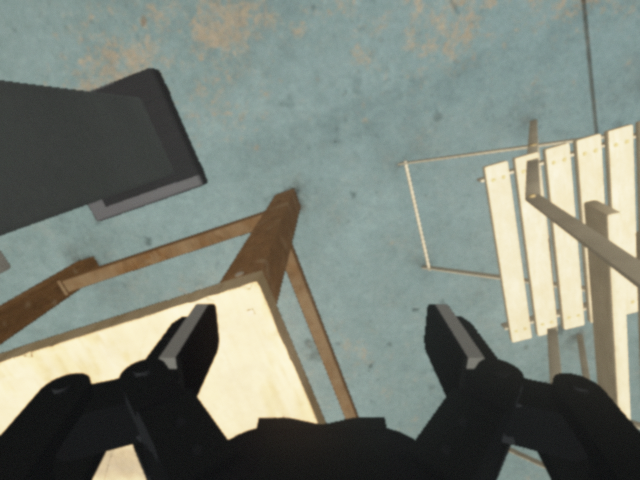

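The moves were refused because every row needs all seven keys, so the arm hasn't moved. The picture shows only the open fingers, at about (190,340) and (455,335), over the floor.

Request:
apply_moves(
  series=[
    {"grip":0.4,"tx":42.7,"ty":-1.6,"tz":-25.7,"rx":0,"ry":0,"rz":0},
    {"grip":0.4,"tx":42.7,"ty":-1.6,"tz":-25.7,"rx":0,"ry":0,"rz":0},
    {"grip":0.4,"tx":42.7,"ty":-1.6,"tz":-25.7,"rx":0,"ry":0,"rz":0},
    {"grip":0.4,"tx":42.7,"ty":-1.6,"tz":-25.7,"rx":0,"ry":0,"rz":0},
    {"grip":0.4,"tx":42.7,"ty":-1.6,"tz":-25.7,"rx":0,"ry":0,"rz":0},
    {"grip":0.4,"tx":42.7,"ty":-1.6,"tz":-25.7,"rx":0,"ry":0,"rz":0},
    {"grip":0.4,"tx":42.7,"ty":-1.6,"tz":-25.7,"rx":0,"ry":0,"rz":0},
    {"grip":0.4,"tx":42.7,"ty":-1.6,"tz":-25.7,"rx":0,"ry":0,"rz":0},
    {"grip":0.4,"tx":42.7,"ty":-1.6,"tz":-25.7,"rx":0,"ry":0,"rz":0},
    {"grip":0.4,"tx":42.7,"ty":-1.6,"tz":-25.7,"rx":0,"ry":0,"rz":0},
    {"grip":0.4,"tx":42.7,"ty":-1.6,"tz":-25.7,"rx":0,"ry":0,"rz":0},
    {"grip":0.4,"tx":42.7,"ty":-1.6,"tz":-25.7,"rx":0,"ry":0,"rz":0},
  ],
)

```text
clock: 1.65
tool_pos: [0.5715, 0.0872, 0.2752]
orientation: [0.698, -0.698, 0.115, -0.115]
wrist_force: [-0.2, 0.8, 0.1]
gripper_width: 0.0337
```

Request:
apply_moves(
  series=[
    {"grip":0.4,"tx":0,"ty":0,"tz":0,"rx":0,"ry":0.178,"rz":0},
    {"grip":0.4,"tx":0,"ty":0,"tz":0,"rx":0,"ry":0.178,"rz":0},
    {"grip":0.4,"tx":0,"ty":0,"tz":0,"rx":0,"ry":0.178,"rz":0},
    {"grip":0.4,"tx":0,"ty":0,"tz":0,"rx":0,"ry":0.178,"rz":0},
    {"grip":0.4,"tx":0,"ty":0,"tz":0,"rx":0,"ry":0.178,"rz":0},
    {"grip":0.4,"tx":0,"ty":0,"tz":0,"rx":0,"ry":0.178,"rz":0},
    {"grip":0.4,"tx":0,"ty":0,"tz":0,"rx":0,"ry":0.178,"rz":0},
    {"grip":0.4,"tx":0,"ty":0,"tz":0,"rx":0,"ry":0,"rz":0},
  ],
)

```text
clock: 2.65
tool_pos: [0.5706, 0.0886, 0.2751]
orientation: [-0.5, 0.5, -0.5, 0.5]
wrist_force: [0.5, 0.1, -0.7]
gripper_width: 0.0341
```

```bash
python3 - <<'E'
from h import *
st();togo([.57,.088,.275]);snap('wrist','w2')
E
```

```text
t 2.65 pos [570.6  88.6 275.1] jawdeg 0.05 ydir [-7.e-04  0.e+00 -1.e+00] q6 -0.056 F [ 0.5  0.1 -0.7] T [0.024 0.007 0.02 ] w 34.1
tool shift mm [ 0.6  0.1 -0.6]
```

View pics/w2.png

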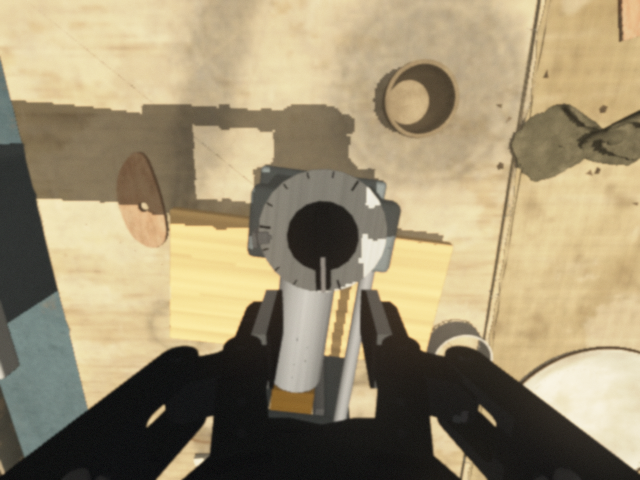

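```bash
python3 - <<'E'
from h import *
im=load('w2')[0];cv2.imwrite('pics/w2z.png',cv2.resize(im[150:310,230:420],(712,600),interpolation=cv2.INTER_CUBIC))
P=pts('w2');m=(P[...,2]>.165)&(P[...,2]<.195)&(abs(P[...,0]-.57)<.05)&(abs(P[...,1]-.09)<.05);pca(P[m]);print(observe()['joints'].round(3))
E
```

```text
mean [0.5713 0.0908 0.183 ] rect ((571.290771484375, 87.6242904663086), (9.678338050842285, 50.250728607177734), 0.08376086503267288) axdeg -89.3 zmax [0.1838 0.1853 0.1858] 1255
[-0.055  0.153  1.566 -0.     1.424 -0.058]
```

View pics/w2z.png

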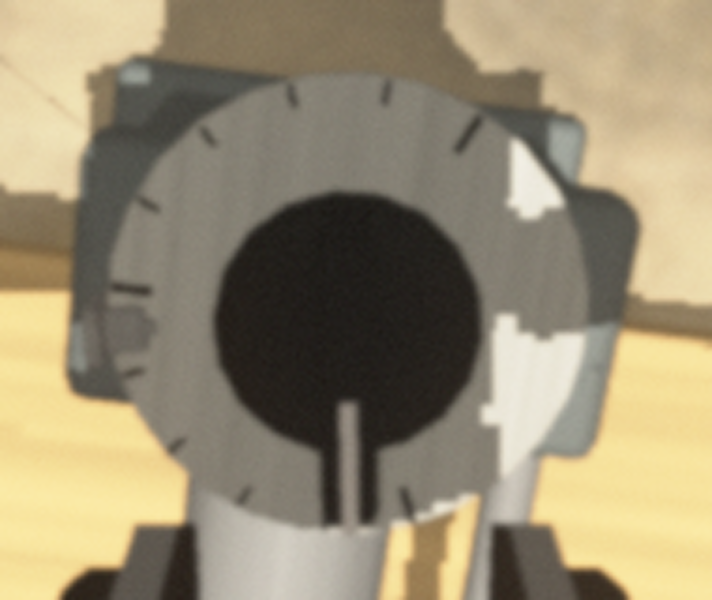

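```bash
python3 - <<'E'
from h import *
c=np.array([.571,.088])
for n,(x,y) in dict(tab_in=(157,328),tab_mid=(130,327),tabtop=(130,308),tabbot=(130,350),ptr=(350,527),ptr_in=(345,405),rimT=(350,73),rimL=(108,300),rimR=(588,300)).items():
    u,v=230+x/3.747,150+y/3.75;p=wz('w2',u,v,.145);e=p[:2]-c;print(n,w('w2',int(round(u)),int(round(v))).round(4),p.round(4),'r',np.hypot(*e).round(4),'ang',np.degrees(np.arctan2(e[1],e[0])).round(1))
E
```

```text
tab_in [0.5342 0.085  0.1405] [0.5347 0.0861 0.145 ] r 0.0363 ang -177.0
tab_mid [0.5295 0.086  0.1436] [0.5295 0.0863 0.145 ] r 0.0415 ang -177.7
tabtop [0.5296 0.0896 0.143 ] [0.5297 0.0901 0.145 ] r 0.0414 ang 177.0
tabbot [0.5296 0.0819 0.1453] [0.5293 0.0816 0.145 ] r 0.0422 ang -171.3
ptr [0.5716 0.0635 0.1855] [0.5721 0.0435 0.145 ] r 0.0445 ang -88.5
ptr_in [0.5709 0.086  0.1853] [0.5711 0.0701 0.145 ] r 0.0179 ang -89.7
rimT [0.5717 0.1344 0.1385] [0.5719 0.135  0.145 ] r 0.047 ang 88.9
rimL [0.5248 0.0903 0.1401] [0.5255 0.0918 0.145 ] r 0.0456 ang 175.3
rimR [0.6195 0.0891 0.1364] [0.6178 0.0918 0.145 ] r 0.0469 ang 4.6
```

Request:
apply_moves(
  series=[
    {"grip":0.4,"tx":0.5,"ty":30,"tz":0.3,"rx":0,"ry":0,"rz":0},
    {"grip":0.4,"tx":0,"ty":30,"tz":0,"rx":0,"ry":0,"rz":0},
    {"grip":0.4,"tx":0,"ty":23,"tz":0,"rx":0,"ry":0,"rz":0},
    {"grip":0.4,"tx":0,"ty":10,"tz":0,"rx":0,"ry":0,"rz":0},
    {"grip":0.4,"tx":0,"ty":0,"tz":0,"rx":0,"ry":0,"rz":0},
  ],
)

```text
clock: 3.32
tool_pos: [0.5708, 0.0881, 0.1822]
orientation: [-0.5, 0.5, -0.5, 0.5]
wrist_force: [0.4, 0.4, 0.3]
gripper_width: 0.034
```

```bash
python3 - <<'E'
from h import *
st()
E
```

```text
t 3.33 pos [570.8  88.1 182.2] jawdeg 0.02 ydir [-0.001  0.    -1.   ] q6 -0.056 F [0.4 0.4 0.3] T [ 0.012  0.034 -0.024] w 34.0
```

Request:
apply_moves(
  series=[
    {"grip":0,"tx":0,"ty":0,"tz":0,"rx":0,"ry":0,"rz":0},
    {"grip":0,"tx":0,"ty":0,"tz":0,"rx":0,"ry":0,"rz":0},
    {"grip":0,"tx":0,"ty":0,"tz":0,"rx":0,"ry":0,"rz":0},
    {"grip":0,"tx":0,"ty":0,"tz":0,"rx":0,"ry":0,"rz":0},
    {"grip":0,"tx":0,"ty":0,"tz":0,"rx":0,"ry":0.05,"rz":0},
    {"grip":0,"tx":0,"ty":0,"tz":0,"rx":0,"ry":0.05,"rz":0},
  ],
  squeeze=30,
)

```text
clock: 4.08
tool_pos: [0.5714, 0.0881, 0.184]
orientation: [-0.474, 0.474, -0.525, 0.525]
wrist_force: [-4.0, -0.1, 5.4]
gripper_width: 0.0097
```

```bash
python3 - <<'E'
from h import *
st()
E
```

```text
t 4.08 pos [571.4  88.1 184. ] jawdeg -5.85 ydir [ 1.1e-03 -3.0e-04 -1.0e+00] q6 0.046 F [-4.  -0.1  5.4] T [-0.02   0.626  0.096] w 9.7
```

Request:
apply_moves(
  series=[
    {"grip":0,"tx":0,"ty":-3,"tz":0,"rx":0,"ry":0,"rz":0},
    {"grip":0,"tx":0,"ty":0,"tz":0,"rx":0,"ry":0.14,"rz":0},
    {"grip":0,"tx":0,"ty":0,"tz":0,"rx":0,"ry":0.14,"rz":0},
    {"grip":0,"tx":0,"ty":0,"tz":0,"rx":0,"ry":0.14,"rz":0},
    {"grip":0,"tx":0,"ty":0,"tz":0,"rx":0,"ry":0.14,"rz":0},
    {"grip":0,"tx":0,"ty":0,"tz":0,"rx":0,"ry":0.14,"rz":0},
    {"grip":0,"tx":0,"ty":0,"tz":0,"rx":0,"ry":0.14,"rz":0},
    {"grip":0,"tx":0,"ty":0,"tz":0,"rx":0,"ry":0.14,"rz":0},
    {"grip":0,"tx":0,"ty":0,"tz":0,"rx":0,"ry":0.14,"rz":0},
    {"grip":0,"tx":0,"ty":0,"tz":0,"rx":0,"ry":0.14,"rz":0},
    {"grip":0,"tx":0,"ty":0,"tz":0,"rx":0,"ry":0.14,"rz":0},
    {"grip":0,"tx":0,"ty":0,"tz":0,"rx":0,"ry":0,"rz":0},
  ],
)

```text
clock: 5.58
tool_pos: [0.5711, 0.0881, 0.1841]
orientation: [0.025, -0.025, 0.707, -0.707]
wrist_force: [6.7, 0.6, -11.0]
gripper_width: 0.0095
```

```bash
python3 - <<'E'
from h import *
st();snap('top','t2');snap('wrist','w3');snap('scene','s3')
cv2.imwrite('pics/t2z.png',cv2.resize(load('t2')[0][215:330,285:475],(760,460),interpolation=cv2.INTER_CUBIC))
cv2.imwrite('pics/s3z.png',cv2.resize(load('s3')[0][190:280,250:370],(800,600),interpolation=cv2.INTER_CUBIC))
E
```

```text
t 5.58 pos [571.1  88.1 184.1] jawdeg -85.9 ydir [ 1.e-04  3.e-04 -1.e+00] q6 1.443 F [  6.7   0.6 -11. ] T [-0.05  -0.927 -0.082] w 9.5
```

View pics/s3z.png

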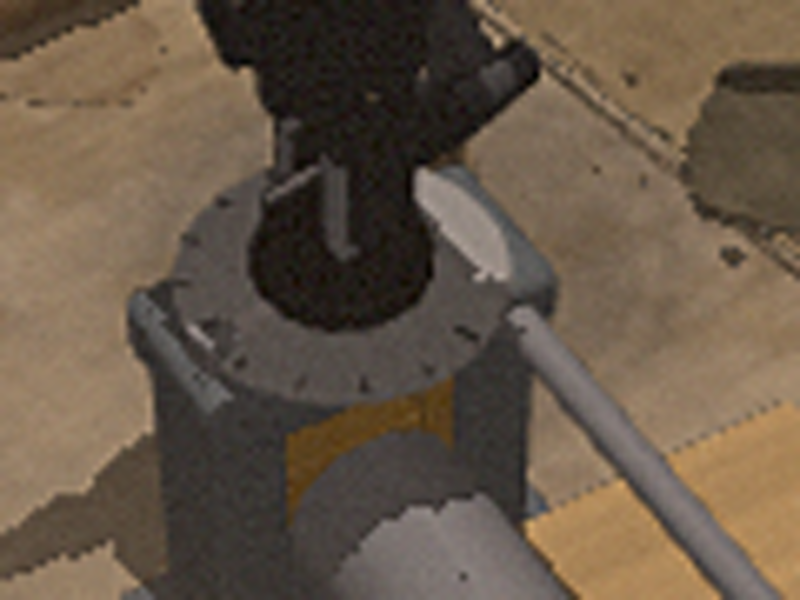

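View pics/w3.png

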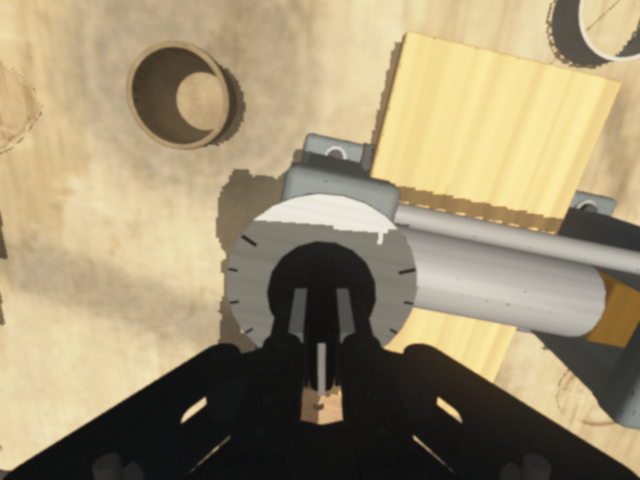

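The scene crop shows the dial gripped, with the tab at about (205,335) and the bar heading towards it. The fingers hide the pointer in the wrist view. I'll turn a little further, release, rise and check.

Request:
apply_moves(
  series=[
    {"grip":0,"tx":0,"ty":0,"tz":0,"rx":0,"ry":0.03,"rz":0},
    {"grip":0,"tx":0,"ty":0,"tz":0,"rx":0,"ry":0,"rz":0},
    {"grip":0,"tx":0,"ty":0,"tz":0,"rx":0,"ry":0,"rz":0},
  ],
)

```text
clock: 6.1
tool_pos: [0.5711, 0.0881, 0.1841]
orientation: [0.015, -0.015, 0.707, -0.707]
wrist_force: [6.3, -0.6, -11.3]
gripper_width: 0.0092
```

```bash
python3 - <<'E'
from h import *
st()
E
```

```text
t 6.1 pos [571.1  88.1 184.1] jawdeg -87.52 ydir [ 0.e+00  3.e-04 -1.e+00] q6 1.471 F [  6.3  -0.6 -11.3] T [ 0.025 -0.978 -0.013] w 9.2
```

Request:
apply_moves(
  series=[
    {"grip":0.4,"tx":0,"ty":0,"tz":0,"rx":0,"ry":0,"rz":0},
    {"grip":0.4,"tx":0,"ty":0,"tz":0,"rx":0,"ry":0,"rz":0},
    {"grip":0.4,"tx":0,"ty":0,"tz":0,"rx":0,"ry":0,"rz":0},
    {"grip":0.4,"tx":0,"ty":-20,"tz":0,"rx":0,"ry":0,"rz":0},
    {"grip":0.4,"tx":0,"ty":-40,"tz":0,"rx":0,"ry":0,"rz":0},
    {"grip":0.4,"tx":0,"ty":-40,"tz":0,"rx":0,"ry":0,"rz":0},
    {"grip":0.4,"tx":0,"ty":0,"tz":0,"rx":0,"ry":-0.18,"rz":0},
    {"grip":0.4,"tx":0,"ty":0,"tz":0,"rx":0,"ry":-0.18,"rz":0},
    {"grip":0.4,"tx":0,"ty":0,"tz":0,"rx":0,"ry":-0.18,"rz":0},
    {"grip":0.4,"tx":0,"ty":0,"tz":0,"rx":0,"ry":-0.18,"rz":0},
    {"grip":0.4,"tx":0,"ty":0,"tz":0,"rx":0,"ry":-0.18,"rz":0},
  ],
)

```text
clock: 7.48
tool_pos: [0.5711, 0.088, 0.2859]
orientation: [-0.322, 0.322, -0.629, 0.63]
wrist_force: [-0.1, 0.4, 0.1]
gripper_width: 0.0341
```

```bash
python3 - <<'E'
from h import *
st();snap('wrist','w4');snap('scene','s4')
cv2.imwrite('pics/s4z.png',cv2.resize(load('s4')[0][190:280,250:370],(800,600),interpolation=cv2.INTER_CUBIC))
E
```

```text
t 7.47 pos [571.1  88.  285.9] jawdeg -35.78 ydir [ 5.e-04 -1.e-04 -1.e+00] q6 0.568 F [-0.1  0.4  0.1] T [-0.03  -0.005 -0.066] w 34.1
```

View pics/w4.png

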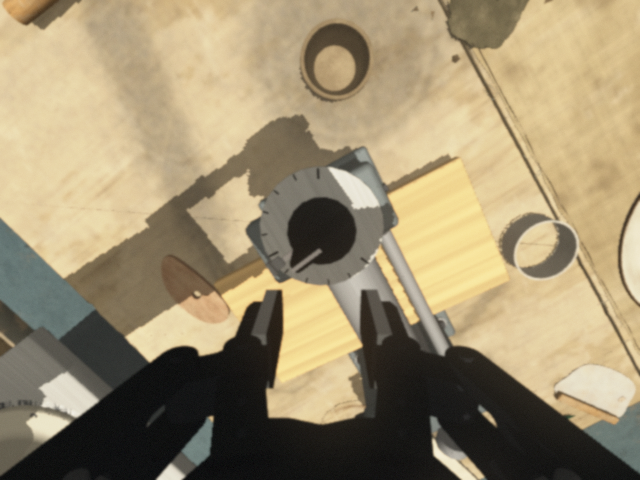

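View pics/s4z.png

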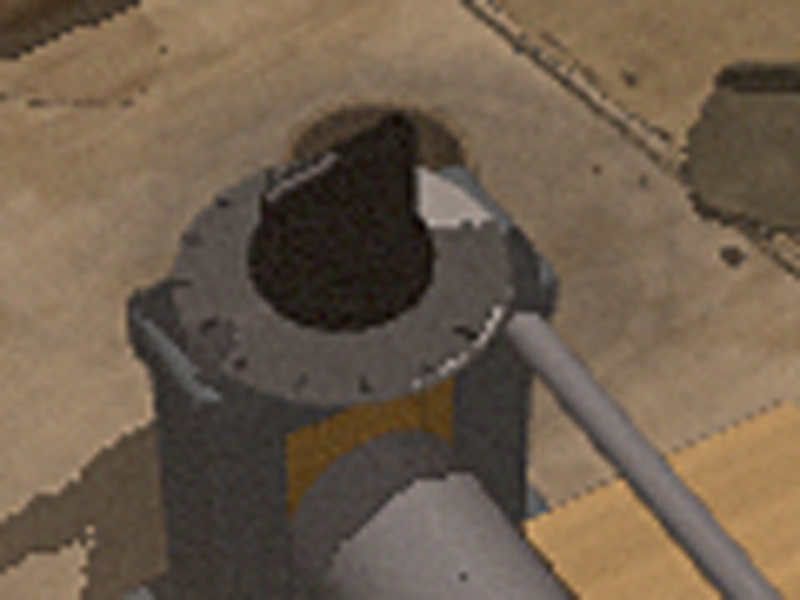

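```bash
python3 - <<'E'
from h import *
im=load('w4')[0];a=im[150:300,235:410];a=cv2.convertScaleAbs(a,alpha=1.4,beta=10);cv2.imwrite('pics/w4z.png',cv2.resize(a,(700,600),interpolation=cv2.INTER_CUBIC))
P=pts('w4');m=(P[...,2]>.165)&(P[...,2]<.195)&(abs(P[...,0]-.57)<.05)&(abs(P[...,1]-.09)<.05);pca(P[m])
pca(blob('s4',.165,1,.2))
E
```

```text
mean [0.5728 0.0892 0.1807] rect ((571.3955688476562, 87.52295684814453), (50.22053146362305, 10.489500045776367), 2.682095766067505) axdeg -177.6 zmax [0.1833 0.185  0.1856] 1512
mean [0.5693 0.085  0.1779] rect ((571.5593872070312, 87.06025695800781), (51.198577880859375, 11.811501502990723), 3.674116373062134) axdeg -178.4 zmax [0.1795 0.1855 0.1862] 272
```

View pics/w4z.png

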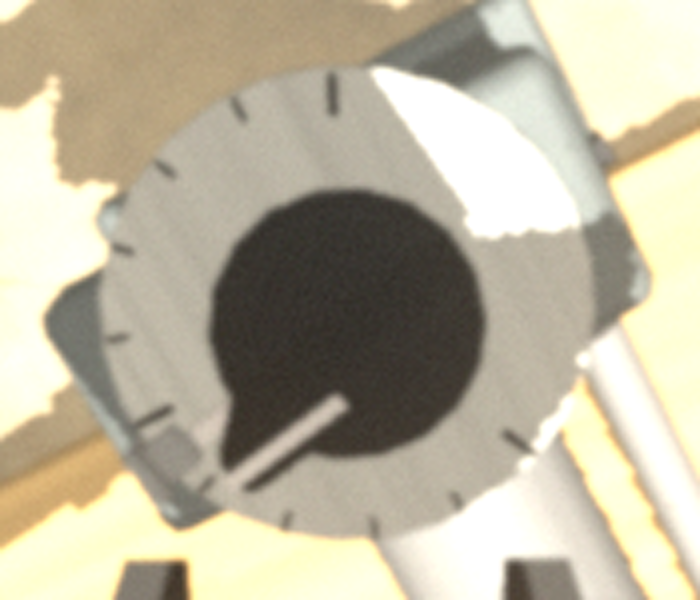

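```bash
python3 - <<'E'
from h import *
c=np.array([.5713,.0876])
for z in (.142,.146):
  for n,(x,y) in dict(tabc=(173,452),tabL=(148,462),tabT=(172,425),tabR=(200,460),tabB=(185,480),streakout=(205,435),streakin=(228,405)).items():
    u,v=235+x/4,150+y/4;p=wz('w4',u,v,z);e=p[:2]-c;print(n,z,w('w4',int(round(u)),int(round(v)))[2].round(4),p.round(4),'r',np.hypot(*e).round(4),'ang',np.degrees(np.arctan2(e[1],e[0])).round(1))
im,D,T,k=load('w4')
def pj(p):
    q=T[:3,:3].T@(np.array(p)-T[:3,3]);return (k[2]+k[0]*q[0]/-q[2]-235)*4,(k[3]-k[1]*q[1]/-q[2]-150)*4
for a in (-182,-177.5,-173):
    for r in (.026,.038): print(a,r,np.round(pj([*(c+r*np.array([np.cos(np.radians(a)),np.sin(np.radians(a))])),.144])))
E
python3 - <<'E'
import sys;sys.path.insert(0,'.')
E
```

```text
tabc 0.142 0.1427 [0.528  0.0849 0.142 ] r 0.0434 ang -176.4
tabL 0.142 0.1457 [0.5227 0.0861 0.142 ] r 0.0486 ang -178.2
tabT 0.142 0.1423 [0.5313 0.0895 0.142 ] r 0.04 ang 177.3
tabR 0.142 0.1405 [0.5313 0.0805 0.142 ] r 0.0407 ang -169.9
tabB 0.142 0.1411 [0.5263 0.0788 0.142 ] r 0.0459 ang -169.0
streakout 0.142 0.1438 [0.5353 0.0841 0.142 ] r 0.0362 ang -174.4
streakin 0.142 0.1446 [0.5427 0.0864 0.142 ] r 0.0287 ang -177.6
tabc 0.146 0.1427 [0.5294 0.0859 0.146 ] r 0.042 ang -177.7
tabL 0.146 0.1457 [0.5242 0.0871 0.146 ] r 0.0471 ang -179.4
tabT 0.146 0.1423 [0.5326 0.0904 0.146 ] r 0.0388 ang 175.8
tabR 0.146 0.1405 [0.5326 0.0816 0.146 ] r 0.0392 ang -171.1
tabB 0.146 0.1411 [0.5277 0.0799 0.146 ] r 0.0443 ang -170.1
streakout 0.146 0.1438 [0.5365 0.0851 0.146 ] r 0.0349 ang -175.9
streakin 0.146 0.1446 [0.5438 0.0874 0.146 ] r 0.0275 ang -179.6
-182 0.026 [232. 393.]
-182 0.038 [181. 425.]
-177.5 0.026 [238. 401.]
-177.5 0.038 [190. 437.]
-173 0.026 [245. 408.]
-173 0.038 [201. 448.]
```

```bash
python3 - <<'E'
from h import *
togo([.5665,-.1225,.286])
E
```

```text
tool shift mm [ 1.728e+02 -1.000e-01  1.203e+02]
```

Request:
apply_moves(
  series=[
    {"grip":0.4,"tx":43.2,"ty":0,"tz":30,"rx":0,"ry":0,"rz":0},
    {"grip":0.4,"tx":43.2,"ty":0,"tz":30,"rx":0,"ry":0,"rz":0},
    {"grip":0.4,"tx":43.2,"ty":0,"tz":30,"rx":0,"ry":0,"rz":0},
    {"grip":0.4,"tx":43.2,"ty":0,"tz":30,"rx":0,"ry":0,"rz":0},
    {"grip":0.4,"tx":0,"ty":0,"tz":0,"rx":0,"ry":-0.177,"rz":0},
    {"grip":0.4,"tx":0,"ty":0,"tz":0,"rx":0,"ry":-0.177,"rz":0},
    {"grip":0.4,"tx":0,"ty":0,"tz":0,"rx":0,"ry":-0.177,"rz":0},
    {"grip":0.4,"tx":0,"ty":0,"tz":0,"rx":0,"ry":-0.177,"rz":0},
    {"grip":0.4,"tx":0,"ty":0,"tz":0,"rx":0,"ry":-0.177,"rz":0},
    {"grip":0.4,"tx":0,"ty":0,"tz":0,"rx":0,"ry":-0.177,"rz":0},
    {"grip":0.4,"tx":0,"ty":0,"tz":0,"rx":0,"ry":-0.177,"rz":0},
    {"grip":0.4,"tx":0,"ty":0,"tz":0,"rx":0,"ry":-0.177,"rz":0},
  ],
)

```text
clock: 9.07
tool_pos: [0.566, -0.1223, 0.2858]
orientation: [-0.654, 0.654, -0.27, 0.27]
wrist_force: [0.6, -0.2, -0.0]
gripper_width: 0.0343
```

Request:
apply_moves(
  series=[
    {"grip":0.4,"tx":0,"ty":0,"tz":0,"rx":0,"ry":0,"rz":0},
  ],
)

```text
clock: 9.2
tool_pos: [0.5661, -0.1223, 0.2857]
orientation: [-0.653, 0.653, -0.272, 0.272]
wrist_force: [0.5, -0.5, 0.5]
gripper_width: 0.0343
```

```bash
python3 - <<'E'
from h import *
st();snap('wrist','w5');snap('scene','s5')
P=pts('w5')
for z in(.165,.175,.18):
    m=(P[...,2]>z)&(P[...,2]<.2)&(abs(P[...,0]-.566)<.035)&(abs(P[...,1]+.122)<.035);pca(P[m])
cv2.imwrite('pics/w5z.png',cv2.resize(load('w5')[0][120:320,200:450],(750,600),interpolation=cv2.INTER_CUBIC))
E
```

```text
t 9.2 pos [ 566.1 -122.3  285.7] jawdeg 44.72 ydir [ 2.e-04 -2.e-04 -1.e+00] q6 -1.202 F [ 0.5 -0.5  0.5] T [-0.016  0.043 -0.024] w 34.3
mean [ 0.5641 -0.1211  0.1845] rect ((566.3613891601562, -123.13282775878906), (11.901667594909668, 50.16982650756836), 44.252471923828125) axdeg -43.5 zmax [0.1858 0.1882 0.1886] 1065
mean [ 0.5643 -0.1212  0.1852] rect ((566.3579711914062, -123.21018981933594), (9.00162410736084, 50.37298583984375), 46.37312698364258) axdeg -43.6 zmax [0.186  0.1882 0.1887] 1024
mean [ 0.5651 -0.122   0.1856] rect ((566.58642578125, -123.42792510986328), (9.00162410736084, 49.74184036254883), 46.37312698364258) axdeg -43.6 zmax [0.1861 0.1883 0.1887] 972
```

View pics/w5z.png

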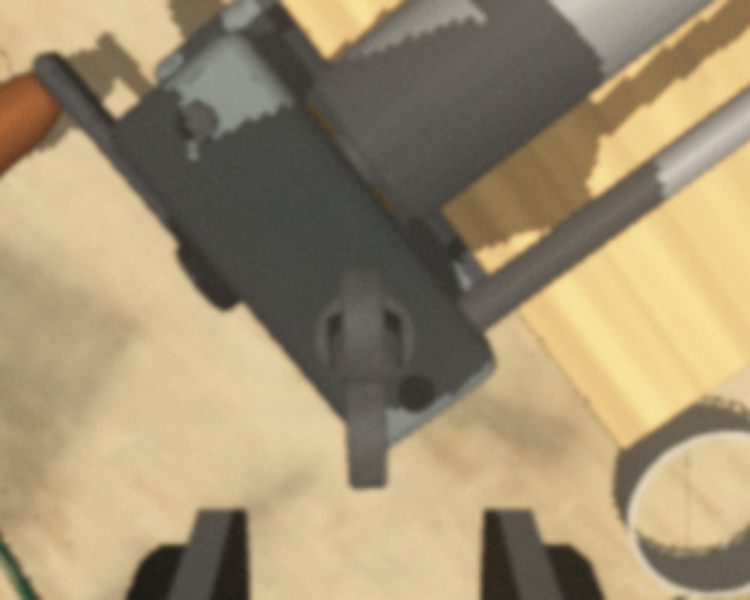

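The spade fills about (365,270) to (365,485) in the crop and lies centred between the open fingers. I'll descend, then close.

Request:
apply_moves(
  series=[
    {"grip":0.4,"tx":0.7,"ty":30,"tz":-0.3,"rx":0,"ry":0,"rz":0},
    {"grip":0.4,"tx":0,"ty":30,"tz":0,"rx":0,"ry":-0.028,"rz":0},
    {"grip":0.4,"tx":0,"ty":23,"tz":0,"rx":0,"ry":0,"rz":0},
    {"grip":0.4,"tx":0,"ty":10.7,"tz":0,"rx":0,"ry":0,"rz":0},
    {"grip":0.4,"tx":0,"ty":0,"tz":0,"rx":0,"ry":0,"rz":0},
  ],
)

```text
clock: 9.93
tool_pos: [0.5661, -0.1229, 0.1914]
orientation: [0.657, -0.657, 0.262, -0.262]
wrist_force: [0.3, 0.1, 0.3]
gripper_width: 0.0341
```

```bash
python3 - <<'E'
from h import *
st()
E
```

```text
t 9.93 pos [ 566.1 -122.9  191.4] jawdeg 46.5 ydir [-1.e-03  4.e-04 -1.e+00] q6 -1.234 F [0.3 0.1 0.3] T [-0.018  0.009 -0.018] w 34.1
```

Request:
apply_moves(
  series=[
    {"grip":0,"tx":0,"ty":0,"tz":0,"rx":0,"ry":0,"rz":0},
    {"grip":0,"tx":0,"ty":0,"tz":0,"rx":0,"ry":0,"rz":0},
    {"grip":0,"tx":0,"ty":0,"tz":0,"rx":0,"ry":0,"rz":0},
    {"grip":0,"tx":0,"ty":0,"tz":0,"rx":0,"ry":0,"rz":0},
  ],
  squeeze=70,
)

```text
clock: 10.42
tool_pos: [0.5671, -0.1233, 0.1933]
orientation: [-0.657, 0.657, -0.261, 0.263]
wrist_force: [-1.6, -0.1, 5.4]
gripper_width: 0.0074
```

```bash
python3 - <<'E'
from h import *
st();snap('scene','s6');cv2.imwrite('pics/s6z.png',cv2.resize(load('s6')[0][245:345,320:440],(720,600),interpolation=cv2.INTER_CUBIC))
E
```

```text
t 10.43 pos [ 567.1 -123.3  193.3] jawdeg 46.57 ydir [ 0.0024 -0.0011 -1.    ] q6 -1.235 F [-1.6 -0.1  5.4] T [ 0.1    0.074 -0.063] w 7.4
```

View pics/s6z.png

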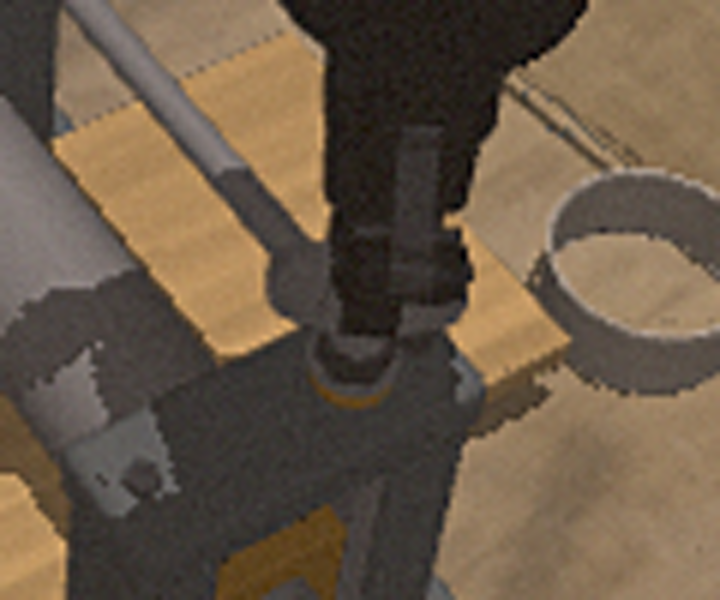

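The spade is gripped between the pads at about (375,270), clear of the boss at about (350,355).

Request:
apply_moves(
  series=[
    {"grip":0,"tx":0,"ty":0,"tz":0,"rx":0,"ry":0.1,"rz":0},
    {"grip":0,"tx":0,"ty":0,"tz":0,"rx":0,"ry":0.15,"rz":0},
    {"grip":0,"tx":0,"ty":0,"tz":0,"rx":0,"ry":0.15,"rz":0},
    {"grip":0,"tx":0,"ty":0,"tz":0,"rx":0,"ry":0.15,"rz":0},
    {"grip":0,"tx":0,"ty":0,"tz":0,"rx":0,"ry":0.15,"rz":0},
    {"grip":0,"tx":0,"ty":0,"tz":0,"rx":0,"ry":0.15,"rz":0},
  ],
)

```text
clock: 11.22
tool_pos: [0.5669, -0.1233, 0.1928]
orientation: [-0.49, 0.489, -0.51, 0.511]
wrist_force: [-0.8, 0.3, 3.7]
gripper_width: 0.0071
```

```bash
python3 - <<'E'
from h import *
st();print(observe()['joint_torque'].round(3))
E
```

```text
t 11.22 pos [ 566.9 -123.3  192.8] jawdeg -2.39 ydir [ 0.0018 -0.0012 -1.    ] q6 -0.38 F [-0.8  0.3  3.7] T [-0.139  0.06   0.028] w 7.1
[ 1.3400e-01 -3.8847e+01 -3.0047e+01  1.6300e-01 -6.0000e-03 -1.1840e+00]
```

Request:
apply_moves(
  series=[
    {"grip":0,"tx":0,"ty":0,"tz":0,"rx":0,"ry":0.1,"rz":0},
    {"grip":0,"tx":0,"ty":0,"tz":0,"rx":0,"ry":0,"rz":0},
  ],
)

```text
clock: 11.48
tool_pos: [0.5669, -0.1233, 0.1927]
orientation: [-0.465, 0.465, -0.532, 0.533]
wrist_force: [0.0, 0.4, 3.9]
gripper_width: 0.0073
```

```bash
python3 - <<'E'
from h import *
st();print(observe()['joint_torque'].round(3))
E
```

```text
t 11.47 pos [ 566.9 -123.3  192.7] jawdeg -7.79 ydir [ 0.0017 -0.001  -1.    ] q6 -0.286 F [0.  0.4 3.9] T [-0.153  0.039 -0.069] w 7.3
[ 3.6500e-01 -3.8115e+01 -2.9375e+01  1.7200e-01  3.2000e-02  2.8300e-01]
```

Request:
apply_moves(
  series=[
    {"grip":0,"tx":0,"ty":0,"tz":0,"rx":0,"ry":0.1,"rz":0},
    {"grip":0,"tx":0,"ty":0,"tz":0,"rx":0,"ry":0.1,"rz":0},
    {"grip":0,"tx":0,"ty":0,"tz":0,"rx":0,"ry":0,"rz":0},
  ],
)

```text
clock: 11.85
tool_pos: [0.5668, -0.1233, 0.1926]
orientation: [-0.41, 0.41, -0.576, 0.577]
wrist_force: [-1.3, -0.9, 5.2]
gripper_width: 0.0073
```

```bash
cat > o.sh <<'E'
python3 -c "
from h import *
st();print(observe()['joint_torque'][5].round(3))"
E
bash o.sh
```

```text
t 11.85 pos [ 566.8 -123.3  192.6] jawdeg -19.17 ydir [ 1.5e-03 -9.0e-04 -1.0e+00] q6 -0.088 F [-1.3 -0.9  5.2] T [-0.182 -0.042 -0.102] w 7.3
0.239
```

Request:
apply_moves(
  series=[
    {"grip":0,"tx":0,"ty":0,"tz":0,"rx":0,"ry":0.1,"rz":0},
    {"grip":0,"tx":0,"ty":0,"tz":0,"rx":0,"ry":0,"rz":0},
  ],
)

```text
clock: 12.1
tool_pos: [0.5668, -0.1233, 0.1926]
orientation: [-0.381, 0.38, -0.595, 0.597]
wrist_force: [-0.3, -1.7, 6.3]
gripper_width: 0.0072
```

```bash
bash o.sh
```

```text
t 12.1 pos [ 566.8 -123.3  192.6] jawdeg -24.89 ydir [ 1.4e-03 -9.0e-04 -1.0e+00] q6 0.012 F [-0.3 -1.7  6.3] T [-0.168  0.037 -0.111] w 7.2
0.185
```

```bash
python3 - <<'E'
from h import *
for i in range(3): snap('scene','s7');s=observe();print(s['ft_torque'].round(3),s['wrist_force'].round(2),s['joint_torque'][5].round(3))
cv2.imwrite('pics/s7z.png',cv2.resize(load('s7')[0][245:345,320:440],(720,600),interpolation=cv2.INTER_CUBIC))
E
```

```text
[-0.167  0.033 -0.013] [ 0.26 -0.44  5.13] -0.0
[-0.154  0.046 -0.006] [ 0.82 -1.15  5.21] -0.044
[-0.174  0.027 -0.047] [-0.76 -0.15  5.88] -0.052
```

View pics/s7z.png

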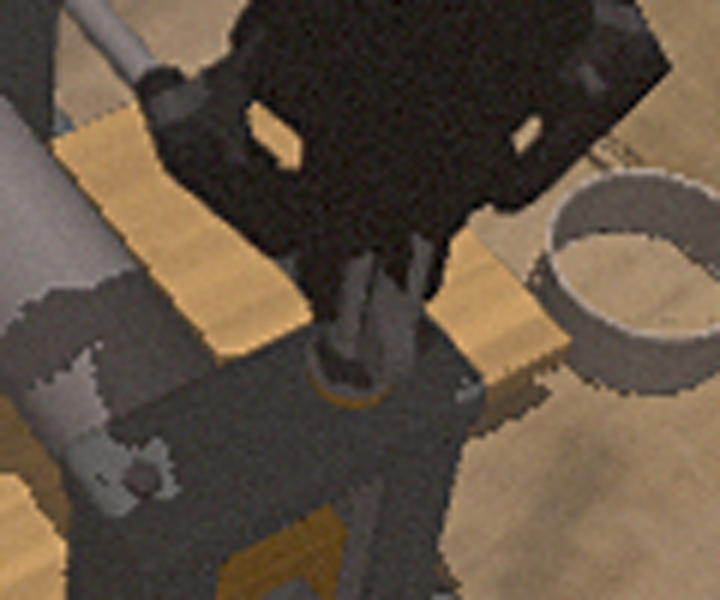

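The spade now shows edge-on between the pads at about (390,300), so the head is following the turn. I'll carry on in small steps.

Request:
apply_moves(
  series=[
    {"grip":0,"tx":0,"ty":0,"tz":0,"rx":0,"ry":0.08,"rz":0},
    {"grip":0,"tx":0,"ty":0,"tz":0,"rx":0,"ry":0,"rz":0},
    {"grip":0,"tx":0,"ty":0,"tz":0,"rx":0,"ry":0,"rz":0},
  ],
)

```text
clock: 12.62
tool_pos: [0.5668, -0.1233, 0.1925]
orientation: [-0.357, 0.356, -0.61, 0.611]
wrist_force: [-0.2, -0.8, 4.8]
gripper_width: 0.0075
```

```bash
bash o.sh
```

```text
t 12.62 pos [ 566.8 -123.3  192.5] jawdeg -29.41 ydir [ 1.3e-03 -8.0e-04 -1.0e+00] q6 0.091 F [-0.2 -0.8  4.8] T [-0.121  0.007 -0.053] w 7.5
-0.051
```

Request:
apply_moves(
  series=[
    {"grip":0,"tx":0,"ty":0,"tz":0,"rx":0,"ry":0.08,"rz":0},
    {"grip":0,"tx":0,"ty":0,"tz":0,"rx":0,"ry":0,"rz":0},
    {"grip":0,"tx":0,"ty":0,"tz":0,"rx":0,"ry":0,"rz":0},
  ],
)

```text
clock: 13.0
tool_pos: [0.5668, -0.1233, 0.1925]
orientation: [-0.332, 0.332, -0.624, 0.625]
wrist_force: [0.1, -0.5, 4.0]
gripper_width: 0.0071
```

```bash
bash o.sh
```

```text
t 13.0 pos [ 566.8 -123.3  192.5] jawdeg -33.98 ydir [ 1.3e-03 -8.0e-04 -1.0e+00] q6 0.171 F [ 0.1 -0.5  4. ] T [-0.184  0.03  -0.09 ] w 7.1
-0.051
```

Once settled, joint 6's torque reads -0.051 N m. That matches the free-running friction, so it makes a clean signal.

Request:
apply_moves(
  series=[
    {"grip":0,"tx":0,"ty":0,"tz":0,"rx":0,"ry":0.08,"rz":0},
    {"grip":0,"tx":0,"ty":0,"tz":0,"rx":0,"ry":0,"rz":0},
    {"grip":0,"tx":0,"ty":0,"tz":0,"rx":0,"ry":0,"rz":0},
  ],
)

```text
clock: 13.38
tool_pos: [0.5667, -0.1233, 0.1924]
orientation: [-0.307, 0.307, -0.637, 0.637]
wrist_force: [0.5, 0.1, 4.9]
gripper_width: 0.0074
```

```bash
bash o.sh
```

```text
t 13.38 pos [ 566.7 -123.3  192.4] jawdeg -38.55 ydir [ 1.3e-03 -8.0e-04 -1.0e+00] q6 0.251 F [0.5 0.1 4.9] T [-0.228 -0.019 -0.061] w 7.4
-0.051
```

Request:
apply_moves(
  series=[
    {"grip":0,"tx":0,"ty":0,"tz":0,"rx":0,"ry":0.08,"rz":0},
    {"grip":0,"tx":0,"ty":0,"tz":0,"rx":0,"ry":0,"rz":0},
    {"grip":0,"tx":0,"ty":0,"tz":0,"rx":0,"ry":0,"rz":0},
  ],
)

```text
clock: 13.75
tool_pos: [0.5667, -0.1233, 0.1924]
orientation: [-0.281, 0.281, -0.648, 0.649]
wrist_force: [0.9, -1.3, 5.3]
gripper_width: 0.0072
```

```bash
bash o.sh
```

```text
t 13.75 pos [ 566.7 -123.3  192.4] jawdeg -43.13 ydir [ 1.1e-03 -7.0e-04 -1.0e+00] q6 0.33 F [ 0.9 -1.3  5.3] T [-0.144  0.009 -0.033] w 7.2
-0.051
```

Request:
apply_moves(
  series=[
    {"grip":0,"tx":0,"ty":0,"tz":0,"rx":0,"ry":0.08,"rz":0},
    {"grip":0,"tx":0,"ty":0,"tz":0,"rx":0,"ry":0,"rz":0},
    {"grip":0,"tx":0,"ty":0,"tz":0,"rx":0,"ry":0,"rz":0},
  ],
)

```text
clock: 14.12
tool_pos: [0.5667, -0.1233, 0.1923]
orientation: [-0.255, 0.255, -0.659, 0.66]
wrist_force: [0.7, -0.2, 6.1]
gripper_width: 0.0075
```

```bash
bash o.sh
```

```text
t 14.12 pos [ 566.7 -123.3  192.3] jawdeg -47.7 ydir [ 1.1e-03 -7.0e-04 -1.0e+00] q6 0.41 F [ 0.7 -0.2  6.1] T [-0.238 -0.057 -0.155] w 7.5
-0.051
```

Request:
apply_moves(
  series=[
    {"grip":0,"tx":0,"ty":0,"tz":0,"rx":0,"ry":0.05,"rz":0},
    {"grip":0,"tx":0,"ty":0,"tz":0,"rx":0,"ry":0,"rz":0},
    {"grip":0,"tx":0,"ty":0,"tz":0,"rx":0,"ry":0,"rz":0},
  ],
)

```text
clock: 14.5
tool_pos: [0.5667, -0.1233, 0.1923]
orientation: [-0.239, 0.238, -0.665, 0.666]
wrist_force: [0.8, -0.5, 4.5]
gripper_width: 0.0076
```

```bash
bash o.sh
```

```text
t 14.5 pos [ 566.7 -123.3  192.3] jawdeg -50.57 ydir [ 1.1e-03 -6.0e-04 -1.0e+00] q6 0.46 F [ 0.8 -0.5  4.5] T [-0.184 -0.049 -0.037] w 7.6
-0.052
```

Request:
apply_moves(
  series=[
    {"grip":0,"tx":0,"ty":0,"tz":0,"rx":0,"ry":0.08,"rz":0},
    {"grip":0,"tx":0,"ty":0,"tz":0,"rx":0,"ry":0,"rz":0},
    {"grip":0,"tx":0,"ty":0,"tz":0,"rx":0,"ry":0,"rz":0},
  ],
)

```text
clock: 14.88
tool_pos: [0.5667, -0.1232, 0.1922]
orientation: [-0.212, 0.212, -0.674, 0.675]
wrist_force: [0.2, -1.6, 5.4]
gripper_width: 0.0074
```

```bash
bash o.sh
```

```text
t 14.88 pos [ 566.7 -123.2  192.2] jawdeg -55.14 ydir [ 1.e-03 -6.e-04 -1.e+00] q6 0.54 F [ 0.2 -1.6  5.4] T [-0.274 -0.012 -0.037] w 7.4
-0.051
```

Request:
apply_moves(
  series=[
    {"grip":0,"tx":0,"ty":0,"tz":0,"rx":0,"ry":0.05,"rz":0},
    {"grip":0,"tx":0,"ty":0,"tz":0,"rx":0,"ry":0,"rz":0},
    {"grip":0,"tx":0,"ty":0,"tz":0,"rx":0,"ry":0,"rz":0},
  ],
)

```text
clock: 15.25
tool_pos: [0.5667, -0.1232, 0.1922]
orientation: [-0.195, 0.195, -0.679, 0.68]
wrist_force: [0.9, -1.7, 5.2]
gripper_width: 0.0074
```

```bash
bash o.sh
```

```text
t 15.25 pos [ 566.7 -123.2  192.2] jawdeg -58.01 ydir [ 1.e-03 -5.e-04 -1.e+00] q6 0.59 F [ 0.9 -1.7  5.2] T [-0.262 -0.115 -0.056] w 7.4
-0.053
```

Request:
apply_moves(
  series=[
    {"grip":0,"tx":0,"ty":0,"tz":0,"rx":0,"ry":0.08,"rz":0},
    {"grip":0,"tx":0,"ty":0,"tz":0,"rx":0,"ry":0,"rz":0},
    {"grip":0,"tx":0,"ty":0,"tz":0,"rx":0,"ry":0,"rz":0},
  ],
)

```text
clock: 15.62
tool_pos: [0.5666, -0.1232, 0.1921]
orientation: [-0.168, 0.167, -0.687, 0.687]
wrist_force: [2.3, -1.3, 4.8]
gripper_width: 0.0073
```

```bash
bash o.sh
```

```text
t 15.62 pos [ 566.6 -123.2  192.1] jawdeg -62.58 ydir [ 9.e-04 -5.e-04 -1.e+00] q6 0.67 F [ 2.3 -1.3  4.8] T [-0.264 -0.086 -0.036] w 7.3
-0.051
```

Request:
apply_moves(
  series=[
    {"grip":0,"tx":0,"ty":0,"tz":0,"rx":0,"ry":0.05,"rz":0},
    {"grip":0,"tx":0,"ty":0,"tz":0,"rx":0,"ry":0,"rz":0},
    {"grip":0,"tx":0,"ty":0,"tz":0,"rx":0,"ry":0,"rz":0},
  ],
)

```text
clock: 16.0
tool_pos: [0.5666, -0.1232, 0.1921]
orientation: [-0.151, 0.15, -0.691, 0.691]
wrist_force: [0.5, -1.4, 5.4]
gripper_width: 0.0072
```

```bash
bash o.sh
```

```text
t 16.0 pos [ 566.6 -123.2  192.1] jawdeg -65.46 ydir [ 9.e-04 -5.e-04 -1.e+00] q6 0.72 F [ 0.5 -1.4  5.4] T [-0.274 -0.112 -0.068] w 7.2
-0.053
```

Request:
apply_moves(
  series=[
    {"grip":0,"tx":0,"ty":0,"tz":0,"rx":0,"ry":0.06,"rz":0},
    {"grip":0,"tx":0,"ty":0,"tz":0,"rx":0,"ry":0,"rz":0},
    {"grip":0,"tx":0,"ty":0,"tz":0,"rx":0,"ry":0,"rz":0},
  ],
)

```text
clock: 16.38
tool_pos: [0.5666, -0.1231, 0.1921]
orientation: [-0.131, 0.13, -0.695, 0.695]
wrist_force: [1.5, -1.2, 4.4]
gripper_width: 0.0073
```

```bash
bash o.sh
```

```text
t 16.38 pos [ 566.6 -123.1  192.1] jawdeg -68.76 ydir [ 7.e-04 -9.e-04 -1.e+00] q6 0.778 F [ 1.5 -1.2  4.4] T [-0.312 -0.126  0.806] w 7.3
0.886
```

Request:
apply_moves(
  series=[
    {"grip":0,"tx":0,"ty":0,"tz":0,"rx":0,"ry":0.06,"rz":0},
    {"grip":0,"tx":0,"ty":0,"tz":0,"rx":0,"ry":0,"rz":0},
    {"grip":0,"tx":0,"ty":0,"tz":0,"rx":0,"ry":0,"rz":0},
  ],
)

```text
clock: 16.75
tool_pos: [0.5666, -0.1231, 0.1921]
orientation: [-0.11, 0.11, -0.698, 0.699]
wrist_force: [1.0, -2.4, 4.9]
gripper_width: 0.0075
```

```bash
bash o.sh
```

```text
t 16.75 pos [ 566.6 -123.1  192.1] jawdeg -72.09 ydir [ 6.0e-04 -1.4e-03 -1.0e+00] q6 0.837 F [ 1.  -2.4  4.9] T [-0.259 -0.17   1.574] w 7.5
1.579
```

```bash
python3 - <<'E'
from h import *
snap('scene','s8');st();print(observe()['joint_torque'].round(3))
cv2.imwrite('pics/s8z.png',cv2.resize(load('s8')[0][245:345,320:440],(720,600),interpolation=cv2.INTER_CUBIC))
E
```

```text
t 16.8 pos [ 566.6 -123.1  192.2] jawdeg -72.09 ydir [ 6.0e-04 -1.4e-03 -1.0e+00] q6 0.837 F [ 0.5 -0.8  5.3] T [-0.255 -0.204  1.549] w 7.7
[ -0.908 -37.801 -28.555   0.748   0.445   1.577]
```

View pics/s8z.png

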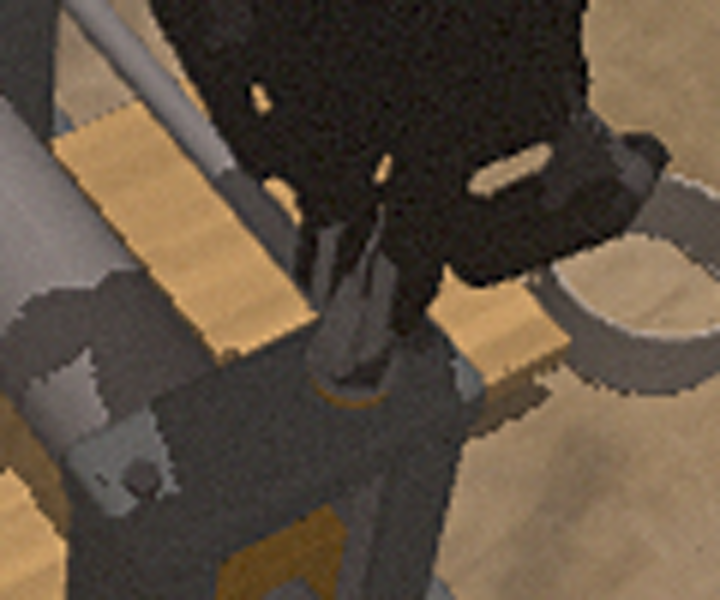

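The hold is steady at about 1.57 N m of pure couple with almost no side force. Nothing else stands at finger height, so the screw is seated. I'll back off in small steps to confirm where contact began.

Request:
apply_moves(
  series=[
    {"grip":0,"tx":0,"ty":0,"tz":0,"rx":0,"ry":-0.06,"rz":0},
    {"grip":0,"tx":0,"ty":0,"tz":0,"rx":0,"ry":0,"rz":0},
    {"grip":0,"tx":0,"ty":0,"tz":0,"rx":0,"ry":0,"rz":0},
  ],
)

```text
clock: 17.18
tool_pos: [0.5666, -0.1231, 0.1921]
orientation: [-0.13, 0.13, -0.695, 0.695]
wrist_force: [1.2, -1.6, 4.7]
gripper_width: 0.0077
```

```bash
bash o.sh
```

```text
t 17.18 pos [ 566.6 -123.1  192.1] jawdeg -68.86 ydir [ 7.e-04 -9.e-04 -1.e+00] q6 0.78 F [ 1.2 -1.6  4.7] T [-0.243 -0.142  0.934] w 7.7
0.943
```

Request:
apply_moves(
  series=[
    {"grip":0,"tx":0,"ty":0,"tz":0,"rx":0,"ry":-0.04,"rz":0},
    {"grip":0,"tx":0,"ty":0,"tz":0,"rx":0,"ry":0,"rz":0},
    {"grip":0,"tx":0,"ty":0,"tz":0,"rx":0,"ry":0,"rz":0},
  ],
)

```text
clock: 17.55
tool_pos: [0.5666, -0.1231, 0.1921]
orientation: [-0.143, 0.143, -0.692, 0.693]
wrist_force: [1.5, -1.4, 4.5]
gripper_width: 0.0072
```

```bash
bash o.sh
```

```text
t 17.55 pos [ 566.6 -123.1  192.1] jawdeg -66.68 ydir [ 8.e-04 -4.e-04 -1.e+00] q6 0.741 F [ 1.5 -1.4  4.5] T [-0.316 -0.154  0.27 ] w 7.2
0.226
```

Request:
apply_moves(
  series=[
    {"grip":0,"tx":0,"ty":0,"tz":0,"rx":0,"ry":-0.06,"rz":0},
    {"grip":0,"tx":0,"ty":0,"tz":0,"rx":0,"ry":0,"rz":0},
    {"grip":0,"tx":0,"ty":0,"tz":0,"rx":0,"ry":0,"rz":0},
  ],
)

```text
clock: 17.92
tool_pos: [0.5666, -0.1232, 0.1921]
orientation: [-0.164, 0.163, -0.688, 0.688]
wrist_force: [1.7, -1.4, 4.7]
gripper_width: 0.0074
```

```bash
bash o.sh
```

```text
t 17.93 pos [ 566.6 -123.2  192.1] jawdeg -63.27 ydir [ 9.e-04 -4.e-04 -1.e+00] q6 0.682 F [ 1.7 -1.4  4.7] T [-0.233 -0.138  0.038] w 7.4
0.043
```

Unloading puts first contact at a jaw angle of about -65.6°, which agrees with the loading readings. A quarter turn back from there is +24.4°.

Request:
apply_moves(
  series=[
    {"grip":0,"tx":0,"ty":0,"tz":0,"rx":0,"ry":-0.1,"rz":0},
    {"grip":0,"tx":0,"ty":0,"tz":0,"rx":0,"ry":-0.15,"rz":0},
    {"grip":0,"tx":0,"ty":0,"tz":0,"rx":0,"ry":-0.15,"rz":0},
    {"grip":0,"tx":0,"ty":0,"tz":0,"rx":0,"ry":-0.15,"rz":0},
    {"grip":0,"tx":0,"ty":0,"tz":0,"rx":0,"ry":-0.15,"rz":0},
    {"grip":0,"tx":0,"ty":0,"tz":0,"rx":0,"ry":-0.15,"rz":0},
    {"grip":0,"tx":0,"ty":0,"tz":0,"rx":0,"ry":-0.15,"rz":0},
    {"grip":0,"tx":0,"ty":0,"tz":0,"rx":0,"ry":-0.15,"rz":0},
    {"grip":0,"tx":0,"ty":0,"tz":0,"rx":0,"ry":-0.15,"rz":0},
    {"grip":0,"tx":0,"ty":0,"tz":0,"rx":0,"ry":-0.13,"rz":0},
    {"grip":0,"tx":0,"ty":0,"tz":0,"rx":0,"ry":-0.08,"rz":0},
    {"grip":0,"tx":0,"ty":0,"tz":0,"rx":0,"ry":0,"rz":0},
  ],
)

```text
clock: 19.42
tool_pos: [0.567, -0.1233, 0.193]
orientation: [0.591, -0.59, 0.388, -0.39]
wrist_force: [-0.9, -0.9, 8.4]
gripper_width: 0.0074
```

Request:
apply_moves(
  series=[
    {"grip":0,"tx":0,"ty":0,"tz":0,"rx":0,"ry":0,"rz":0},
    {"grip":0,"tx":0,"ty":0,"tz":0,"rx":0,"ry":0,"rz":0},
  ],
)

```text
clock: 19.68
tool_pos: [0.567, -0.1233, 0.193]
orientation: [0.591, -0.59, 0.388, -0.39]
wrist_force: [-0.1, -1.1, 8.4]
gripper_width: 0.0074
```

```bash
bash o.sh
```

```text
t 19.68 pos [ 567.  -123.3  193. ] jawdeg 23.25 ydir [ 1.9e-03 -8.0e-04 -1.0e+00] q6 -0.828 F [-0.1 -1.1  8.4] T [-0.183  0.017  0.055] w 7.4
0.044
```

```bash
python3 - <<'E'
from h import *
snap('scene','s9');st();pca(blob('s9',.165,1,.2))
P0,P9=pts('scene0'),pts('s9')
for n,(a,b,c,d) in dict(cup=(205,216,296,322),ring=(270,310,408,447),rib=(308,352,200,243)).items():
    print(n,np.nanmedian(np.abs(P9[a:b,c:d]-P0[a:b,c:d]),axis=(0,1)).round(4), cv2.phaseCorrelate(load('scene0')[0][a:b,c:d,1].astype(np.float64),load('s9')[0][a:b,c:d,1].astype(np.float64)))
E
```

```text
t 19.73 pos [ 567.  -123.3  193.1] jawdeg 23.25 ydir [ 2.e-03 -8.e-04 -1.e+00] q6 -0.828 F [ 1.  -0.8  8.5] T [-0.21 -0.06 -0.02] w 7.3
mean [0.5696 0.0851 0.1779] rect ((571.6707153320312, 86.66606140136719), (51.724239349365234, 11.018007278442383), 4.038692951202393) axdeg -178.7 zmax [0.1796 0.1855 0.1866] 274
cup [0.0014 0.0018 0.0022] ((3.495872630672535, -9.146892232919695), -0.06755429786849151)
ring [0.0009 0.0005 0.0013] ((0.01762319940235102, 0.012443288339405001), 0.9925211148060249)
rib [0.0002 0.0008 0.0012] ((0.4459541796749633, 0.0868710656500653), 0.782793478409381)
```

View pics/s9.png

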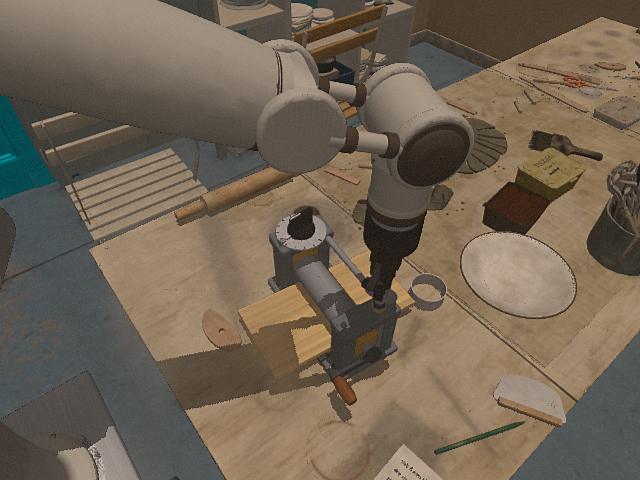

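The picture shows the thumbscrew still gripped at about (378,300). The ring (428,291) and rib (221,330) are where they were, and the dial at (302,230) now has light on it. I'll zoom in on the dial for a last pointer check.

```bash
python3 - <<'E'
from h import *
cv2.imwrite('pics/s9z.png',cv2.resize(load('s9')[0][195:265,260:345],(728,600),interpolation=cv2.INTER_CUBIC))
E
```

```text
(no output)
```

View pics/s9z.png

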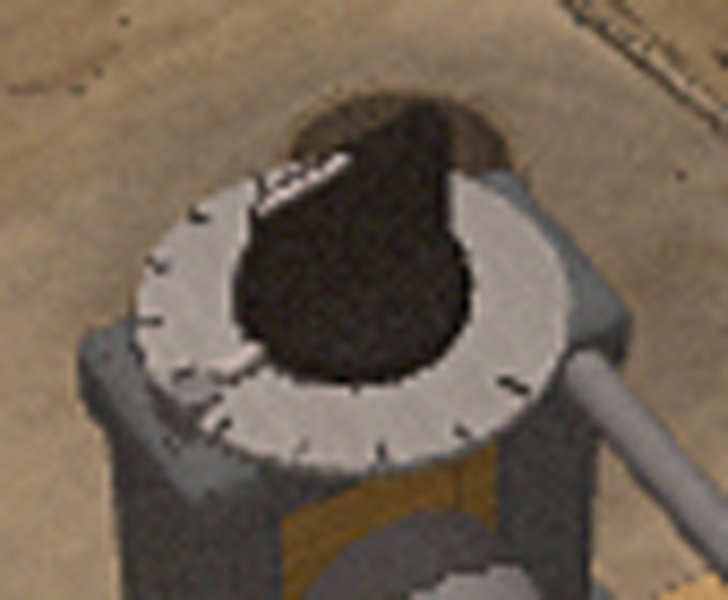

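The white pointer, from about (265,352) to (210,380), runs straight to the tab at about (195,382). I'm handing in.

```bash
python3 -c "
from h import *
print(finish_job())"
```

```text
the job is handed in; nothing more can be done
None
```

I set the dial to the tab, seated the thumbscrew, backed it off about a quarter turn and handed in at about 20 s, still gripping the screw head. No verdict was reported.

- **Dial:** I turned it about 1.53 rad clockwise. The last close-up shows the pointer running straight to the set-tab. The bar measures about -178° and the tab about -177°, so I estimate the tip is within 1.5 mm.
- **Thumbscrew:** It ran free (joint-6 torque about 0.05 N m) for about 1.96 rad. It then seated at a jaw angle of about -65.6°, and the loading and unloading readings agreed on that. It now stands about 89° back from there, at rest, with the 70 N grip command still on. The gripper rose 0.9 mm while backing off, as the thread should give.
- **Disagreement:** Past contact the torque climbed at about 12–14 N m/rad, not the stated 4.5. I had sent two steps together there, so it peaked at 1.57 N m, about 6.5° past contact by the jaw angle. If the 4.5 figure were right, 1.57 N m would mean about 19°, close to the 22° limit. The jaw only turned 6.5° past the last free reading, so I trust that.
- **Cup, ring and rib:** Ring and rib look unmoved in the before-and-after pictures. The image-match check for the cup gave no usable answer, because the dial hides most of it. Its depth readings changed by only about 2 mm, and the arm never came near it.

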